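# Stow the handheld calibrator in its tray bay

### The arm

A 6-joint arm with a two-finger parallel gripper is mounted at the origin on the work surface. World frame = base frame: x ahead of the robot, y to its left, z up, the work surface at z = 0. Lengths are in m, angles in rad, forces in N, time in s.
With the tool pointing down it reaches from about 0.325 to 1 m from the base axis. Payload 5.1 kg.
Tool frame: the origin (TCP) lies between the finger pads; the fingertips stand ahead of it and the grasp point (between the pads) lies 11 mm behind it (env.nose_length is the z of the fingertips in the tool frame, in m); z points along the fingers, y is the line along which they close (so a half turn about z gives the same grasp; the last joint's range is limited). The gripper opens to 85 mm and grips with 20 to 120 N. Pads are 22 mm wide; open, the fingers measure 114 mm over their backs; the gripper's body (76 mm by 85 mm) begins 54 mm behind the grasp point. The pads swing forward as they close: fully open they stand 13 mm farther back than shut.
Start: joints at [-1.274, 0.124, 1.65, -0, 1.367, -0.083], TCP at [0.241, -0.604, 0.239] pointing down, gripper open.
Joint ranges: [-2.61, 2.61], [-1.02, 2.33], [0.03, 2.71], [-1.35, 4.49], [0.32, 2.68], [-2.91, 2.91]. Speed limits (rad/s): [2.57, 2.57, 3.14, 3.14, 3.14, 3.14].

### API

Orientations are given as a unit quaternion [x, y, z, w].
In Python, from rig import env gives the robot as it stands. The module is installed in compiled form; this text tells all that it offers.
- The arm moves only by the tool jog_arm, never from a script. Its argument "increments" is a list of rows, each an object of numbers: "dx", "dy", "dz": the shift along the tool's x, y, z in m; "roll": the turn about the tool's z in degrees; "jaw": the closure, from 0 (fully open) to 1 (shut). In form: [{"dx": .., "dy": .., "dz": .., "roll": .., "jaw": ..}, ...]. A call has 1 to 10 rows; each row shifts and turns the commanded pose from where the row before left it, along the tool's axes as they then stand; what a row does not reach is not made up. A row lasts 1/12 s, in which the tool goes at most 41.7 mm and 7.16 degrees, less where a joint would pass 70% of its speed; a pose out of reach is approached as far as the arm can. A call is refused whole if a number of a shift passes 0.0417 or a number of a turn 7.16, either way. A call with a gripper value outside its range is refused whole. The fingers move at their own pace and stop on an object; the grip force is fixed at half the most. Time passes only in rows, so rows that do not move let the fingers close. It gives the time, the measured TCP pose, the force, the opening and the grip force at its end, in the units of the state.
- env.sense(): the state, without advancing time (a new reading comes with each control period).
- env.read_camera(name): name is "scene" or "top" or "wrist"; returns a dict with "img" (384x512x3 uint8, red, green, blue), "K" (3x3 intrinsics, pixels), "distortion" ([k1, k2, p1, p2, k3] as OpenCV has them; the pictures are not rectified), "R" (3x3) and "t" (3): a world point X has camera coordinates R X + t; the wrist camera has in their place "mount" (4x4, takes a point from camera to tool coordinates, whose origin is the TCP and whose axes are the flange's). Camera axes: x right, y down, z forward; pixel columns grow to the right and rows downward; lengths in m; the calibration is good to about 2 mm. A picture is of the moment at which its call begins: read the wrist's pose just before it. There is no depth.
- env.finish_job(): hands the job in; it is judged then, once.
The state is a dict: "clock": time; "joints": joint angles; "dq": joint speeds; "joint_torque": joint torques, N m; "position": TCP position; "tcp_rot": TCP orientation; "contact_force": force on the tool from outside, world axes, zero at the start; "ft_torque": the same for the moment, N m; "finger_gap": opening from 0.0 (shut) to 1.0 (fully open); "finger_force": force on a finger pad.
Only numpy, scipy, OpenCV 4.12 (cv2) and the standard library are available. Lean on these libraries where they do the work, as an engineer would, in place of code of your own. Each camera call takes 0.05 s, during which the arm holds its last target. There are 200 camera calls.

### The job

One bay of the black tray is free except for a red-handled spanner left in it: take the spanner out and lay it on the green mat. Then slide the orange calibrator off the tray's metal deck into that bay, display end first, until it has dropped over the step and lies flat on the bay floor. Leave the blue module in the other bay and the things around the tray where they are, and do not tip the calibrator over.

Things in the scene. Friction and masses are not known exactly. Their poses are not given: they have to be found in the camera images.
- tray: Black tray fixed to the bench, 360 x 244 mm. Origin on the bench (z 0) under the middle of the step from deck to bays. +x points from deck to bays (roughly world +y, within 0.25 rad), +y roughly towards the robot. Aluminium deck: x -190 to 0 mm, top 12 mm above the bench, no wall at x -190. Two bays: x 0 to 164, floor 4 mm above the bench: an 8 mm step down at x = 0.
- near_rail (a point): Point on the top inner edge of the side rail nearer the robot (tray x -95, y +116, z 20 mm). This straight rail, 6 mm thick, top 20 mm above the bench (8 above the deck), runs from x -190 to 170 mm as the outer wall of deck and near bay. Axes as the tray's.
- far_rail (a point): The same on the far side (tray x -95, y -116, z 20 mm).
- near_bay (a point): Middle of the floor of the bay nearer the robot (tray x 82, y +62 mm, 4 mm above the bench). Axes as the tray's. Each bay is 164 x 108 mm, open to the deck; a divider 16 mm wide (tray y -8 to +8, pointed towards the deck) parts the bays; divider and end wall rise 20 mm above the bench.
- far_bay (a point): Middle of the floor of the bay farther from the robot (tray x 82, y -62 mm, 4 mm above the bench). Axes as the tray's.
- calibrator: Orange handheld calibrator with dark display and grey keys, 150 mm long (x) x 90 mm wide (y) x 34 mm high, about 0.55 kg: too wide to grasp, it is pushed. Origin at the centre of its underside; +x is the display end (last 20 mm only 70 mm wide). Starts face up near the middle of the deck, display roughly towards the bays (up to 0.35 rad askew). Slides at a few N.
- display_end (a point): Middle of the calibrator's display-end face, 75 mm along +x from its centre, 17 mm above its underside.
- module: Blue pressure module with a round white dial, 140 x 84 x 30 mm, 0.6 kg, lying in the occupied bay (near or far). Origin at the centre of its underside, x along its length.
- spanner: Flat open-ended spanner, 138 mm long (x -62 to +76 mm), 11 mm thick, about 0.16 kg, lying on the floor of the free bay roughly along it. Red handle 18 mm wide from x = -62 to +35 mm, steel jaw 40 mm wide beyond that. Origin on the underside, in the handle, near the centre of mass.
- mat: Green tool mat fixed to the bench, to the robot's left, 200 mm (x) x 140 mm (y) x 3 mm. Origin at the centre of its underside, on the bench.
- transmitter: Blue round-headed pressure transmitter standing on a steel foot, 190 mm tall, foot 90 mm across, on the robot's right. Origin at the centre of its foot.
- jar: Small clear jar with black cap, 60 mm across, 70 mm high, beyond the tray. Origin at the centre of its underside.
- fittings: Open cardboard box of fittings, 130 x 170 x 60 mm, to the right of the tray. Origin at the centre of its underside.
There are look-alikes about, which are no part of the job. There is more than one size of the calibrator; the job needs the middle-sized.

How it is judged:
By the outcome, as a careful person would: the job done as asked, in the order asked, and still so for the second after the job is handed in, with the robot touching nothing.
It also fails if it takes over 67 s, if anything falls off the work surface, if the arm or the gripper's body presses on something with over 40 N, if the wrist force passes 120 N, or if a joint passes its speed limit or range.

## Working session

There is one attempt and no reset: what is moved stays moved. The work goes in short steps, Python scripts to look and compute and a tool call to move; the robot and the scene stay as the last step left them, time stands still between calls to the robot, and variables do not carry over. Pictures are saved under pics/ and viewed, at most 10 in all, crops included, and the job is handed in when it is done.

Besides the shell and the picture viewer there is one more tool, called after ">>>" by a JSON object that holds its "name" and its "arguments". jog_arm: Moves the arm, as the interface text tells. Its arguments: {"type":"object","properties":{"increments":{"type":"array","items":{"type":"object","properties":{"dx":{"type":"number"},"dy":{"type":"number"},"dz":{"type":"number"},"roll":{"type":"number"},"jaw":{"type":"number"}}}}},"required":["increments"]}

```bash
mkdir -p pics
cat > h.py <<'E'
import numpy as np, cv2
from rig import env
def rays(c,px):
    u=cv2.undistortPoints(np.array(px,float).reshape(-1,1,2),c["K"],np.array(c["distortion"],float)).reshape(-1,2)
    return np.c_[u,np.ones(len(u))]
def wcam(c,s=None):
    if "R" in c: return np.array(c["R"]),np.array(c["t"])
    from scipy.spatial.transform import Rotation as Ro
    T=np.eye(4);T[:3,:3]=Ro.from_quat(s["tcp_rot"]).as_matrix();T[:3,3]=s["position"]
    M=np.linalg.inv(T@np.array(c["mount"]));return M[:3,:3],M[:3,3]
def hit(c,px,z,s=None):
    R,t=wcam(c,s);d=rays(c,px)@R;o=-R.T@t
    z=np.broadcast_to(z,len(d));return o+d*((z-o[2])/d[:,2])[:,None]
def proj(c,X,s=None):
    R,t=wcam(c,s);return cv2.projectPoints(np.array(X,float),cv2.Rodrigues(R)[0],t,c["K"],np.array(c["distortion"],float))[0].reshape(-1,2)
def save(n,c): cv2.imwrite("pics/"+n+".png",cv2.resize(c["img"][:,:,::-1],(800,600),interpolation=cv2.INTER_CUBIC))
E
python3 - <<'E'
from h import *
for n in("top","scene"):
    c=env.read_camera(n);save(n,c);print(n,-np.array(c["R"]).T@c["t"],c["R"][2])
print(env.nose_length,env.sense())
E
```

```text
top [ 0.23495601 -0.04408553  1.48367877] [ 0.16852473 -0.00789646 -0.9856658 ]
scene [1.373708   0.02874005 1.05057519] [-0.67985672 -0.07750289 -0.72923806]
0.008 {'clock': 0.1, 'joints': array([-1.27356879e+00,  1.24435504e-01,  1.65156556e+00, -2.41537293e-06,
        1.36750730e+00, -8.25745869e-02]), 'dq': array([ 0.00070923, -0.00259043, -0.00266888,  0.00113449, -0.00080341,
       -0.00101158]), 'joint_torque': array([ 7.96775257e-04, -4.24930072e+01, -3.66654754e+01, -1.35663749e-04,
        3.92149566e-03,  1.60871321e-05]), 'position': array([ 0.24080485, -0.60315648,  0.23816215]), 'tcp_rot': array([ 9.82022419e-01,  1.88761888e-01, -1.03781651e-04, -9.52216160e-04]), 'contact_force': array([-4.25521201e-04, -6.60854063e-01,  2.69666571e-01]), 'ft_torque': array([ 0.02977446, -0.00192663,  0.05409066]), 'finger_force': 0.0, 'finger_gap': 1.0005227279689566}
```

View pics/top.png

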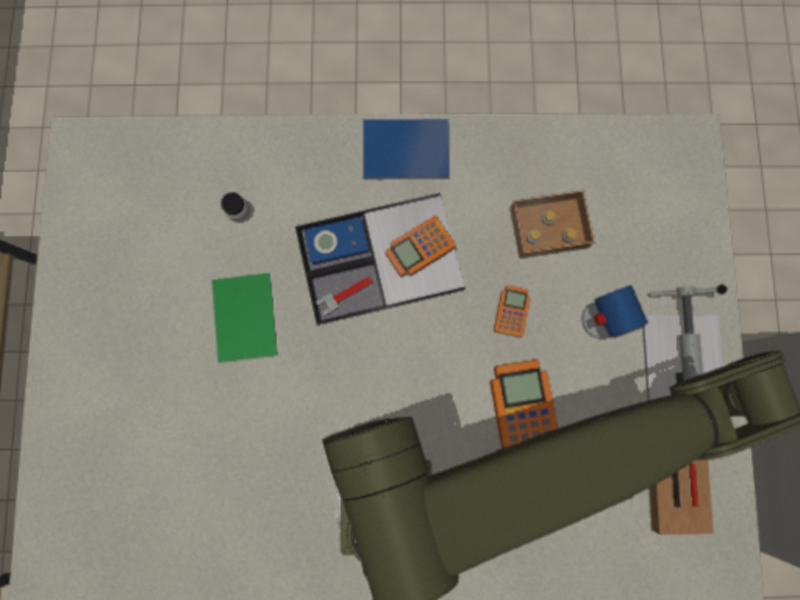

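View pics/scene.png

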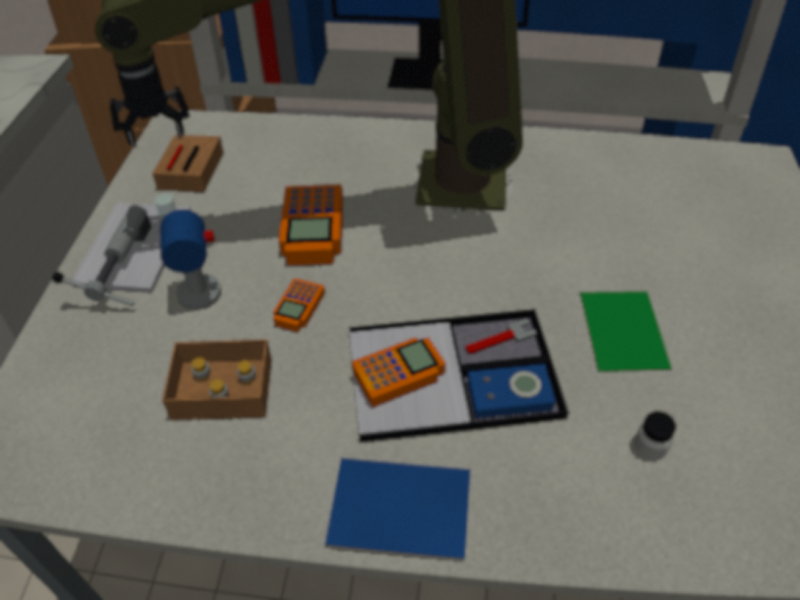

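The top view shows the tray with corners (297,226), (440,195), (465,290) and (318,323). The spanner is in the near bay: its jaw is at (325,303) and its handle end at (370,283). The calibrator is on the deck around (421,246), the mat is at (245,317), and the module is in the far bay.

```bash
cat > m.py <<'E'
from h import *
from scipy.optimize import least_squares
def tray(th,x,y,P):
    P=np.array(P,float);c,s=np.cos(th),np.sin(th);return np.c_[x+c*P[:,0]-s*P[:,1],y+s*P[:,0]+c*P[:,1],P[:,2]]
E
python3 - <<'E'
from m import *
c=env.read_camera("top");s=env.read_camera("scene")
q=lambda a:(np.array(a,float)+.5)/1.5625-.5
# tray outer top corners z=.02: (170,-122),(-190,-122),(-190,122),(170,122)
P=[[.170,-.122,.02],[-.19,-.122,.02],[-.19,.122,.02],[.17,.122,.02]]
a=q([(297,226),(440,195),(465,290),(318,323)]);b=q([(566,413),(361,438),(350,327),(535,312)])
f=lambda v:np.r_[(proj(c,tray(*v,P))-a).ravel(),(proj(s,tray(*v,P))-b).ravel()]
r=least_squares(f,[1.4,.7,0.]);print("tray th,x,y",r.x.round(4),r.fun.round(1))
H=lambda i:cv2.cvtColor(i,cv2.COLOR_RGB2HSV)
for cam,n,boxt,boxs in((c,"top",(240,120,300,185),None),(s,"scene",None,(225,210,290,262))):
  h=H(cam["img"])
  def blob(m,z,box):
    M=np.zeros_like(m);x0,y0,x1,y1=box;M[y0:y1,x0:x1]=m[y0:y1,x0:x1]
    k=cv2.findContours(M,cv2.RETR_EXTERNAL,cv2.CHAIN_APPROX_NONE)[0];k=max(k,key=cv2.contourArea).reshape(-1,2)
    X=hit(cam,k,z)[:,:2];return cv2.minAreaRect((X*1000).astype(np.float32)),X
  g=cv2.inRange(h,(45,100,50),(80,255,255));red=cv2.inRange(h,(0,150,90),(6,255,255))|cv2.inRange(h,(172,150,90),(180,255,255))
  o=cv2.inRange(h,(7,150,90),(20,255,255))
  if n=="top": bx=((130,170,180,235),(200,170,245,205),(240,130,300,185))
  else: bx=((365,180,435,245),(290,200,350,230),(220,210,290,262))
  for nm,m,z,B in(("mat",g,.003,bx[0]),("red",red,.015,bx[1]),("orange",o,.046,bx[2])):
    print(n,nm,[np.round(t,1) for t in blob(m,z,B)[0]])
print("jaw end",hit(c,q([(318,303),(325,303),(371,281)]),.015).round(3),hit(s,q([(535,328),(467,350)]),.015).round(3))
E
```

```text
tray th,x,y [1.7957 0.5723 0.024 ] [-1.6 -1.1  0.1 -2.2 -0.1 -1.3 -1.6 -0.2  1.2 -0.3 -2.2 -1.6 -1.  -0.8
 -0.1 -2.5]
top mat [array([432.8, 334.9]), array([196. , 136.5]), np.float64(6.8)]
top red [array([495. ,  76.5]), array([14.9, 92.9]), np.float64(30.0)]
top orange [array([594.2, -88.9]), array([ 88.4, 127. ]), np.float64(32.1)]
scene mat [array([437.2, 336.1]), array([195.3, 136.7]), np.float64(6.7)]
scene red [array([502.5,  78.3]), array([18.5, 95.8]), np.float64(30.6)]
scene orange [array([606.3, -77.3]), array([101.6, 149.5]), np.float64(31.7)]
jaw end [[0.463 0.158 0.015]
 [0.463 0.141 0.015]
 [0.515 0.033 0.015]] [[0.462 0.163 0.015]
 [0.528 0.037 0.015]]
```

>>> {"name": "jog_arm", "arguments": {"increments": [{"dx":0.0244,"dy":-0.0275},{"dx":0.0244,"dy":-0.0275},{"dx":0.0244,"dy":-0.0275},{"dx":0.0244,"dy":-0.0275},{"dx":0.0244,"dy":-0.0275},{"dx":0.0244,"dy":-0.0275},{"dx":0.0244,"dy":-0.0275},{"dx":0.0244,"dy":-0.0275},{"dx":0.0244,"dy":-0.0275},{"dx":0.0244,"dy":-0.0275}]}}

```text
validation failed for argument at $.in...
```

>>> {"name": "jog_arm", "arguments": {"increments": [{"dx":0.0244,"dy":-0.0275},{"dx":0.0244,"dy":-0.0275},{"dx":0.0244,"dy":-0.0275},{"dx":0.0244,"dy":-0.0275},{"dx":0.0244,"dy":-0.0275},{"dx":0.0244,"dy":-0.0275},{"dx":0.0244,"dy":-0.0275},{"dx":0.0244,"dy":-0.0275},{"dx":0.0244,"dy":-0.0275},{"dx":0.0244,"dy":-0.0275}]}}

```text
validation failed for argument at $.in...
```

>>> {"name": "jog_arm", "arguments": {"increments": [{"roll":-7},{"roll":-7},{"roll":-7},{"roll":-7},{"roll":-7},{"roll":-7},{"roll":-7},{"roll":-7},{"roll":-7},{"roll":-7}]}}

```text
validation failed for argument at $.in...
```

>>> {"name": "jog_arm", "arguments": {"increments": [{"roll":-7},{"roll":-7},{"roll":-7},{"roll":-7,"jaw":0.45},{"jaw":0.45},{"jaw":0.45}]}}

```text
validation failed for argument at $.in...
```

```bash
cat >> m.py <<'E'
def pose(s):
    from scipy.spatial.transform import Rotation as Ro
    R=Ro.from_quat(s["tcp_rot"]).as_matrix();return s["position"],R,np.degrees(np.arctan2(R[1,0],R[0,0]))
def to(s,x,y,z,psi=None):
    p,R,a=pose(s);print("clk",s["clock"].__round__(2),"pos",p.round(4),"psi",round(a,2),"F",s["contact_force"].round(1),"gap",round(s["finger_gap"],3),"ff",s["finger_force"])
    print("tool delta",((np.array([x,y,z])-p)@R).round(4),"roll",None if psi is None else round(-((psi-a+180)%360-180),1))
E
python3 - <<'E'
from m import *
s=env.sense();c=env.read_camera("wrist");save("w1",c);to(s,.491,.089,.012,120)
E
```

```text
clk 0.2 pos [ 0.2409 -0.6033  0.2385] psi 21.76 F [ 0.2 -0.1  0.8] gap 0.998 ff 0.0
tool delta [ 0.489  -0.55    0.2273] roll -98.2
```

View pics/w1.png

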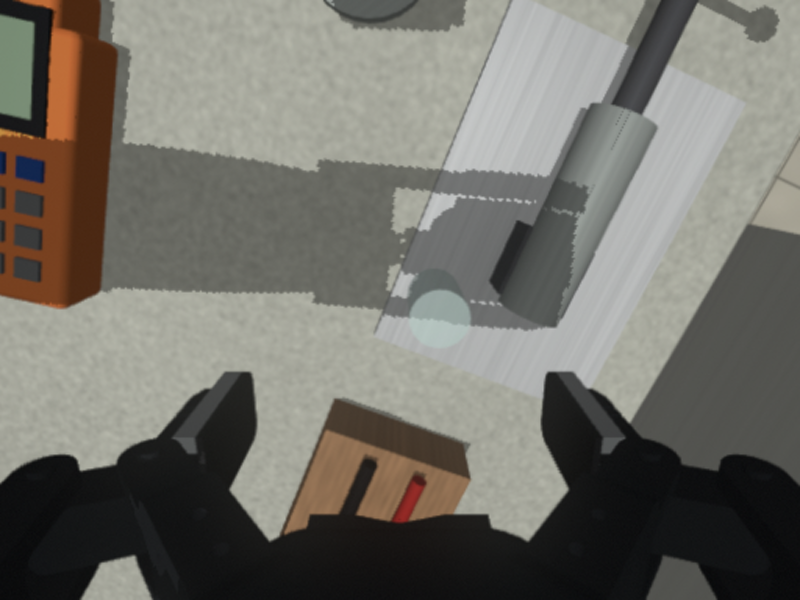

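The jog calls were refused, probably because each row needs all five fields, so the arm hasn't moved. The wrist image still shows the start area: fingers at (235,400) and (565,400), with the screwdriver box below.

>>> {"name": "jog_arm", "arguments": {"increments": [{"dx":0.0244,"dy":-0.0275,"dz":0,"roll":0,"jaw":0},{"dx":0.0244,"dy":-0.0275,"dz":0,"roll":0,"jaw":0},{"dx":0.0244,"dy":-0.0275,"dz":0,"roll":0,"jaw":0},{"dx":0.0244,"dy":-0.0275,"dz":0,"roll":0,"jaw":0},{"dx":0.0244,"dy":-0.0275,"dz":0,"roll":0,"jaw":0},{"dx":0.0244,"dy":-0.0275,"dz":0,"roll":0,"jaw":0},{"dx":0.0244,"dy":-0.0275,"dz":0,"roll":0,"jaw":0},{"dx":0.0244,"dy":-0.0275,"dz":0,"roll":0,"jaw":0},{"dx":0.0244,"dy":-0.0275,"dz":0,"roll":0,"jaw":0},{"dx":0.0244,"dy":-0.0275,"dz":0,"roll":0,"jaw":0}]}}

```text
clock: 1.08
position: [0.3657, -0.2561, 0.2393]
tcp_rot: [0.982, 0.188, 0.0, 0.0]
contact_force: [1.0, 0.4, 0.4]
finger_gap: 0.998
finger_force: 0.0
```

>>> {"name": "jog_arm", "arguments": {"increments": [{"dx":0.0244,"dy":-0.0275,"dz":0,"roll":0,"jaw":0},{"dx":0.0244,"dy":-0.0275,"dz":0,"roll":0,"jaw":0},{"dx":0.0244,"dy":-0.0275,"dz":0,"roll":0,"jaw":0},{"dx":0.0244,"dy":-0.0275,"dz":0,"roll":0,"jaw":0},{"dx":0.0244,"dy":-0.0275,"dz":0,"roll":0,"jaw":0},{"dx":0.0244,"dy":-0.0275,"dz":0,"roll":0,"jaw":0},{"dx":0.0244,"dy":-0.0275,"dz":0,"roll":0,"jaw":0},{"dx":0.0244,"dy":-0.0275,"dz":0,"roll":0,"jaw":0},{"dx":0.0244,"dy":-0.0275,"dz":0,"roll":0,"jaw":0},{"dx":0.0244,"dy":-0.0275,"dz":0,"roll":0,"jaw":0}]}}

```text
clock: 1.92
position: [0.4905, 0.09, 0.2395]
tcp_rot: [0.982, 0.189, 0.0, 0.0]
contact_force: [0.8, -0.1, 0.7]
finger_gap: 1.0
finger_force: 0.0
```

>>> {"name": "jog_arm", "arguments": {"increments": [{"dx":0,"dy":0,"dz":0,"roll":-7,"jaw":0},{"dx":0,"dy":0,"dz":0,"roll":-7,"jaw":0},{"dx":0,"dy":0,"dz":0,"roll":-7,"jaw":0},{"dx":0,"dy":0,"dz":0,"roll":-7,"jaw":0},{"dx":0,"dy":0,"dz":0,"roll":-7,"jaw":0},{"dx":0,"dy":0,"dz":0,"roll":-7,"jaw":0},{"dx":0,"dy":0,"dz":0,"roll":-7,"jaw":0},{"dx":0,"dy":0,"dz":0,"roll":-7,"jaw":0},{"dx":0,"dy":0,"dz":0,"roll":-7,"jaw":0},{"dx":0,"dy":0,"dz":0,"roll":-7,"jaw":0}]}}

```text
clock: 2.75
position: [0.4902, 0.088, 0.2393]
tcp_rot: [0.694, 0.72, -0.0, -0.0]
contact_force: [-0.0, -0.4, -0.2]
finger_gap: 0.996
finger_force: 0.0
```

>>> {"name": "jog_arm", "arguments": {"increments": [{"dx":0,"dy":0,"dz":0,"roll":-7,"jaw":0.45},{"dx":0,"dy":0,"dz":0,"roll":-7,"jaw":0.45},{"dx":0,"dy":0,"dz":0,"roll":-7,"jaw":0.45},{"dx":0,"dy":0,"dz":0,"roll":-7,"jaw":0.45},{"dx":0,"dy":0,"dz":0,"roll":0,"jaw":0.45},{"dx":0,"dy":0,"dz":0,"roll":0,"jaw":0.45}]}}

```text
clock: 3.25
position: [0.4902, 0.088, 0.2393]
tcp_rot: [0.503, 0.864, -0.0, -0.0]
contact_force: [-0.2, -0.3, -0.4]
finger_gap: 0.549
finger_force: 0.0
```

Run:
```python
from m import *
s=env.sense();c=env.read_camera("wrist");save("w2",c);to(s,.491,.089,.012,120);print(s["joints"].round(2))
print("proj origin",(proj(c,[[.491,.089,.015],s["position"]+[0,0,-.008]],s)*1.5625).round(0))
h=cv2.cvtColor(c["img"],cv2.COLOR_RGB2HSV);red=cv2.inRange(h,(0,150,60),(6,255,255))|cv2.inRange(h,(172,150,60),(180,255,255))
k=max(cv2.findContours(red,0,1)[0],key=cv2.contourArea).reshape(-1,2)
print(cv2.minAreaRect((hit(c,k,.015,s)[:,:2]*1000).astype(np.float32)))
```

```text
clk 3.25 pos [0.4902 0.088  0.2393] psi 119.58 F [-0.2 -0.3 -0.4] gap 0.549 ff 0.0
tool delta [0.0004 0.0012 0.2273] roll -0.4
[ 0.07 -0.22  1.98 -0.    1.38 -0.45]
proj origin [[401. 249.]
 [400. 377.]]
((496.58209228515625, 78.48998260498047), (16.09036636352539, 94.46937561035156), 29.98586654663086)
```

View pics/w2.png

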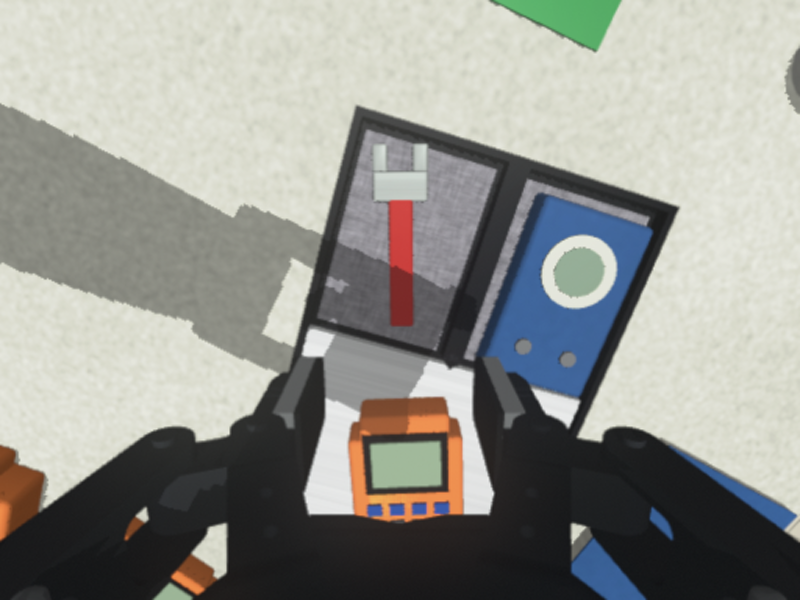

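The wrist view has the spanner centred on the tool axis, with the handle at (400,262) and the jaw at (400,185). The fingers are parallel to it, so I can descend straight down.

>>> {"name": "jog_arm", "arguments": {"increments": [{"dx":0.002,"dy":0,"dz":0.03,"roll":-0.4,"jaw":0.62},{"dx":0,"dy":0,"dz":0.035,"roll":0,"jaw":0.62},{"dx":0,"dy":0,"dz":0.035,"roll":0,"jaw":0.62},{"dx":0,"dy":0,"dz":0.035,"roll":0,"jaw":0.62},{"dx":0,"dy":0,"dz":0.035,"roll":0,"jaw":0.62},{"dx":0,"dy":0,"dz":0.03,"roll":0,"jaw":0.62},{"dx":0,"dy":0,"dz":0.01,"roll":0,"jaw":0.62},{"dx":0,"dy":0,"dz":0.004,"roll":0,"jaw":0.62},{"dx":0,"dy":0,"dz":0,"roll":0,"jaw":0.62}]}}

```text
clock: 4.05
position: [0.4893, 0.0898, 0.0253]
tcp_rot: [0.499, 0.866, -0.0, -0.0]
contact_force: [0.8, 0.7, 0.8]
finger_gap: 0.381
finger_force: 0.0
```

>>> {"name": "jog_arm", "arguments": {"increments": [{"dx":0,"dy":0,"dz":0.005,"roll":0,"jaw":0.62},{"dx":0,"dy":0,"dz":0.004,"roll":0,"jaw":0.62},{"dx":0,"dy":0,"dz":0,"roll":0,"jaw":0.62}]}}

```text
clock: 4.3
position: [0.4901, 0.0899, 0.0172]
tcp_rot: [0.499, 0.867, 0.001, 0.001]
contact_force: [-0.4, -0.1, -0.2]
finger_gap: 0.382
finger_force: 0.0
```

>>> {"name": "jog_arm", "arguments": {"increments": [{"dx":0,"dy":0,"dz":0,"roll":0,"jaw":1},{"dx":0,"dy":0,"dz":0,"roll":0,"jaw":1},{"dx":0,"dy":0,"dz":0,"roll":0,"jaw":1},{"dx":0,"dy":0,"dz":0,"roll":0,"jaw":1},{"dx":0,"dy":0,"dz":0,"roll":0,"jaw":1}]}}

```text
clock: 4.72
position: [0.4901, 0.0899, 0.0175]
tcp_rot: [0.499, 0.867, 0.0, 0.001]
contact_force: [-1.0, -0.1, 4.6]
finger_gap: 0.182
finger_force: 59.3
```

>>> {"name": "jog_arm", "arguments": {"increments": [{"dx":0,"dy":0,"dz":-0.01,"roll":0,"jaw":1},{"dx":0,"dy":0,"dz":-0.02,"roll":0,"jaw":1},{"dx":0,"dy":0,"dz":-0.03,"roll":0,"jaw":1},{"dx":0,"dy":0,"dz":-0.03,"roll":0,"jaw":1},{"dx":0,"dy":0,"dz":-0.01,"roll":0,"jaw":1}]}}

```text
clock: 5.13
position: [0.4917, 0.09, 0.1212]
tcp_rot: [0.499, 0.867, 0.002, 0.003]
contact_force: [1.0, 0.8, -0.3]
finger_gap: 0.181
finger_force: 58.9
```

>>> {"name": "jog_arm", "arguments": {"increments": [{"dx":0.03,"dy":0.01,"dz":0,"roll":0,"jaw":1},{"dx":0.03,"dy":0.01,"dz":0,"roll":0,"jaw":1},{"dx":0.03,"dy":0.01,"dz":0,"roll":0,"jaw":1},{"dx":0.03,"dy":0.01,"dz":0,"roll":0,"jaw":1},{"dx":0.03,"dy":0.01,"dz":0,"roll":0,"jaw":1},{"dx":0.03,"dy":0.01,"dz":0,"roll":0,"jaw":1},{"dx":0.03,"dy":0.01,"dz":0,"roll":0,"jaw":1},{"dx":0.03,"dy":0.005,"dz":0,"roll":0,"jaw":1}]}}

```text
clock: 5.8
position: [0.4329, 0.3364, 0.1155]
tcp_rot: [0.499, 0.867, -0.0, -0.0]
contact_force: [0.8, -0.7, -0.6]
finger_gap: 0.185
finger_force: 58.9
```

>>> {"name": "jog_arm", "arguments": {"increments": [{"dx":0,"dy":0,"dz":0,"roll":-6.7,"jaw":1},{"dx":0,"dy":0,"dz":0,"roll":-6.7,"jaw":1},{"dx":0,"dy":0,"dz":0,"roll":-6.7,"jaw":1},{"dx":0,"dy":0,"dz":0,"roll":-6.7,"jaw":1},{"dx":0,"dy":0,"dz":0,"roll":-6.7,"jaw":1},{"dx":0,"dy":0,"dz":0,"roll":-6.7,"jaw":1},{"dx":0,"dy":0,"dz":0,"roll":-6.7,"jaw":1},{"dx":0,"dy":0,"dz":0,"roll":-6.7,"jaw":1},{"dx":0,"dy":0,"dz":0,"roll":-6.7,"jaw":1},{"dx":0,"dy":0,"dz":0,"roll":-6.7,"jaw":1}]}}

```text
clock: 6.63
position: [0.4329, 0.3346, 0.1152]
tcp_rot: [-0.065, 0.998, -0.0, -0.001]
contact_force: [0.2, -0.5, -1.0]
finger_gap: 0.181
finger_force: 58.9
```

Run:
```python
from m import *
s=env.sense();c=env.read_camera("scene");t=env.read_camera("top");to(s,.435,.335,.017,187)
cv2.imwrite("pics/c3.png",np.hstack([cv2.resize(t["img"][110:250,100:310,::-1],None,fx=1.9,fy=1.9,interpolation=2),cv2.resize(c["img"][110:250,280:490,::-1],None,fx=1.9,fy=1.9,interpolation=2)]))
```

```text
clk 6.63 pos [0.4329 0.3346 0.1152] psi -172.51 F [ 0.2 -0.5 -1. ] gap 0.181 ff 58.88754487037659
tool delta [-0.0023  0.0002  0.0982] roll 0.5
```

View pics/c3.png

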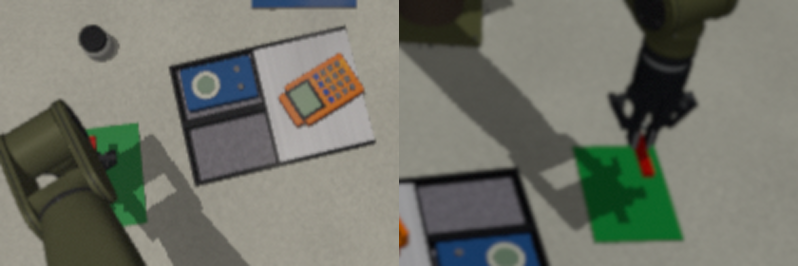

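The spanner is held and hanging over the mat: red handle at (640,160) in the right half of the picture. The bay is now empty. Next I lower it and release.

>>> {"name": "jog_arm", "arguments": {"increments": [{"dx":0,"dy":0,"dz":0.03,"roll":0,"jaw":1},{"dx":0,"dy":0,"dz":0.03,"roll":0,"jaw":1},{"dx":0,"dy":0,"dz":0.02,"roll":0,"jaw":1},{"dx":0,"dy":0,"dz":0.012,"roll":0,"jaw":1},{"dx":0,"dy":0,"dz":0.004,"roll":0,"jaw":1},{"dx":0,"dy":0,"dz":0.002,"roll":0,"jaw":1},{"dx":0,"dy":0,"dz":0,"roll":0,"jaw":1}]}}

```text
clock: 7.32
position: [0.4341, 0.3353, 0.0189]
tcp_rot: [-0.062, 0.998, 0.0, 0.0]
contact_force: [0.8, 0.4, -1.3]
finger_gap: 0.186
finger_force: 58.9
```

>>> {"name": "jog_arm", "arguments": {"increments": [{"dx":0,"dy":0,"dz":0,"roll":0,"jaw":0.4},{"dx":0,"dy":0,"dz":0,"roll":0,"jaw":0.4},{"dx":0,"dy":0,"dz":0,"roll":0,"jaw":0.4},{"dx":0,"dy":0,"dz":0,"roll":0,"jaw":0.4},{"dx":0,"dy":0,"dz":-0.02,"roll":0,"jaw":0.4},{"dx":0,"dy":0,"dz":-0.04,"roll":0,"jaw":0.4},{"dx":0,"dy":0,"dz":-0.04,"roll":0,"jaw":1},{"dx":0,"dy":0,"dz":-0.03,"roll":0,"jaw":1},{"dx":0,"dy":0,"dz":0,"roll":0,"jaw":1}]}}

```text
clock: 8.07
position: [0.4377, 0.3376, 0.1575]
tcp_rot: [-0.062, 0.998, 0.004, 0.007]
contact_force: [0.5, 0.1, 0.9]
finger_gap: 0.18
finger_force: 0.0
```

```bash
cat > calib.py <<'E'
from m import *
# silhouette fit of calibrator by IoU of orange+display hull in top and scene
def outline(x,y,th,z=0):
    P=[]
    for h in(z,z+.034): P+=[[-.075,-.045,h],[-.075,.045,h],[.055,.045,h],[.055,-.045,h],[.075,.035,h],[.075,-.035,h]]
    return tray(th,x,y,P)
def mask(cam,box):
    h=cv2.cvtColor(cam["img"],cv2.COLOR_RGB2HSV);m=cv2.inRange(h,(5,140,60),(22,255,255))
    M=np.zeros_like(m);x0,y0,x1,y1=box;M[y0:y1,x0:x1]=m[y0:y1,x0:x1]
    k=max(cv2.findContours(M,0,1)[0],key=cv2.contourArea);return k.reshape(-1,2)
def fit(cams,v0,z):
    ks=[cv2.convexHull(mask(c,b)) for c,b in cams]
    def poly(k): 
        im=np.zeros((1536,2048),np.uint8);cv2.fillConvexPoly(im,np.round(k*4).astype(np.int32),255);return cv2.GaussianBlur(im,(0,0),6).astype(float)/255
    T=[poly(k) for k in ks]
    def cost(v): return sum(np.abs(poly(cv2.convexHull(proj(c,outline(*v,z)).astype(np.float32)))-t).sum() for (c,b),t in zip(cams,T))
    from scipy.optimize import minimize
    r=minimize(cost,v0,method="Nelder-Mead",options=dict(initial_simplex=np.array(v0)+np.array([[0,0,0],[.01,0,0],[0,.01,0],[0,0,.1]]),xatol=1e-4,fatol=1));return r.x,r.fun,[len(k) for k in ks]
E
python3 - <<'E'
from calib import *
s=env.sense();to(s,.435,.335,.017)
t=env.read_camera("top");c=env.read_camera("scene")
bt=(240,120,310,190);bs=(215,205,295,268)
for cams in([(t,bt)],[(c,bs)],[(t,bt),(c,bs)]): print(fit(cams,[.59,-.09,2.12],.012))
E
```

```text
clk 8.07 pos [0.4377 0.3376 0.1575] psi -172.84 F [0.5 0.1 0.9] gap 0.18 ff 0.0
tool delta [ 0.0049 -0.0032  0.1404] roll None
(array([ 0.59117323, -0.08260453,  2.14878743]), np.float64(3840.729411764706), [14])
(array([ 0.59060616, -0.08036134,  2.12007024]), np.float64(3942.6862745098038), [17])
(array([ 0.59079846, -0.08050855,  2.12080591]), np.float64(7885.694117647059), [14, 17])
```

Run:
```python
from m import *
from scipy.spatial.transform import Rotation as Ro
c=env.read_camera("wrist");print(np.array(c["mount"]).round(3).tolist())
a=np.radians(119.58/2);s=dict(position=np.array([.4902,.088,.2393]),tcp_rot=[np.cos(a),np.sin(a),0,0])
q=lambda a:(np.array(a,float)+.5)/1.5625-.5
px=q([(357,107),(678,207),(366,130),(500,165),(440,352)]);h=hit(c,px,[.02,.02,.004,.004,.004],s)
v=[1.7957,.5723,.024];print(h.round(4));L=(h[:,:2]-v[1:])@np.array([[np.cos(v[0]),-np.sin(v[0])],[np.sin(v[0]),np.cos(v[0])]]);print("tray",L.round(4))
d=h[1]-h[0];print("th endwall",np.arctan2(-d[0]*-1,0) if 0 else np.arctan2(d[1],d[0])+np.pi/2, "len",np.linalg.norm(d))
to(env.sense(),.6514,-.0436,.14,32)
```

```text
[[-0.0, -0.961, -0.275, 0.07], [1.0, -0.0, 0.0, -0.001], [-0.001, -0.275, 0.961, -0.135], [0.0, 0.0, 0.0, 1.0]]
[[0.4146 0.162  0.02  ]
 [0.6503 0.218  0.02  ]
 [0.426  0.1519 0.004 ]
 [0.524  0.1793 0.004 ]
 [0.5619 0.0294 0.004 ]]
tray [[ 0.1697  0.1229]
 [ 0.1717 -0.1193]
 [ 0.1573  0.1141]
 [ 0.1621  0.0125]
 [ 0.0076  0.009 ]]
th endwall 1.8041611030970433 len 0.24225777639865842
clk 8.22 pos [0.4335 0.3349 0.1486] psi -172.84 F [-0.1 -0.2 -0.5] gap 0.002 ff 0.0
tool delta [-0.169  -0.4027  0.0086] roll 155.2
```

>>> {"name": "jog_arm", "arguments": {"increments": [{"dx":-0.0169,"dy":-0.0365,"dz":0,"roll":0,"jaw":0.2},{"dx":-0.0169,"dy":-0.0365,"dz":0,"roll":0,"jaw":0.2},{"dx":-0.0169,"dy":-0.0365,"dz":0,"roll":0,"jaw":0.2},{"dx":-0.0169,"dy":-0.0365,"dz":0,"roll":0,"jaw":0.2},{"dx":-0.0169,"dy":-0.0365,"dz":0,"roll":0,"jaw":0.2},{"dx":-0.0169,"dy":-0.0365,"dz":0,"roll":0,"jaw":0.2},{"dx":-0.0169,"dy":-0.0365,"dz":0,"roll":0,"jaw":0.2},{"dx":-0.0169,"dy":-0.0365,"dz":0,"roll":0,"jaw":0.2},{"dx":-0.0169,"dy":-0.0365,"dz":0,"roll":0,"jaw":0.2},{"dx":-0.0169,"dy":-0.0365,"dz":0,"roll":0,"jaw":0.2}]}}

```text
clock: 9.05
position: [0.6459, -0.0079, 0.1453]
tcp_rot: [-0.062, 0.998, 0.0, -0.002]
contact_force: [1.0, 0.6, -0.5]
finger_gap: 0.802
finger_force: 0.0
```

>>> {"name": "jog_arm", "arguments": {"increments": [{"dx":0,"dy":-0.038,"dz":0,"roll":0,"jaw":0.2},{"dx":0,"dy":0,"dz":0,"roll":-6.2,"jaw":0.2},{"dx":0,"dy":0,"dz":0,"roll":-6.2,"jaw":0.2},{"dx":0,"dy":0,"dz":0,"roll":-6.2,"jaw":0.2},{"dx":0,"dy":0,"dz":0,"roll":-6.2,"jaw":0.2},{"dx":0,"dy":0,"dz":0,"roll":0,"jaw":0.2}]}}

```text
clock: 9.55
position: [0.6499, -0.0439, 0.1452]
tcp_rot: [-0.276, 0.961, 0.001, -0.002]
contact_force: [-0.2, -0.3, 0.8]
finger_gap: 0.794
finger_force: 0.0
```

Run:
```python
from calib import *
s=env.sense();to(s,.6514,-.0436,.03,212);print(s["joints"].round(2))
c=env.read_camera("wrist")
I=c["img"].copy()
for k in ([.591,-.081,2.12],): 
    for p in proj(c,outline(*k,.012),s): cv2.circle(I,tuple(int(v) for v in p),3,(0,255,255),-1)
save("w4",dict(img=I))
```

```text
clk 9.55 pos [ 0.6499 -0.0439  0.1452] psi -147.97 F [-0.2 -0.3  0.8] gap 0.794 ff 0.0
tool delta [-0.0018 -0.0009  0.1152] roll 0.0
[-0.15  0.2   1.73 -0.    1.22 -2.28]
```

View pics/w4.png

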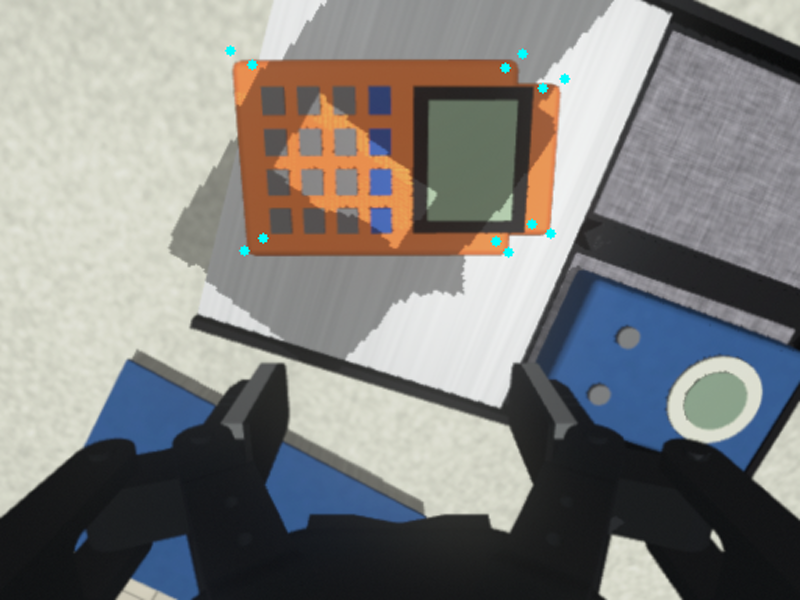

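The wrist view shows the fitted outline (cyan dots) within about 5 px of the calibrator. Its long side runs level at row ~250, parallel to the finger line, so I'll descend and push it sideways while straightening it.

>>> {"name": "jog_arm", "arguments": {"increments": [{"dx":0,"dy":0,"dz":0.03,"roll":0,"jaw":0.2},{"dx":0,"dy":0,"dz":0.035,"roll":0,"jaw":0.2},{"dx":0,"dy":0,"dz":0.03,"roll":0,"jaw":0.2},{"dx":0,"dy":0,"dz":0.02,"roll":0,"jaw":0.2},{"dx":0,"dy":0,"dz":0.006,"roll":0,"jaw":0.2},{"dx":0,"dy":0,"dz":0,"roll":0,"jaw":0.2},{"dx":0.005,"dy":0,"dz":0,"roll":0,"jaw":0.2},{"dx":0.005,"dy":0,"dz":0,"roll":0,"jaw":0.2},{"dx":0,"dy":0,"dz":0,"roll":0,"jaw":0.2}]}}

```text
clock: 10.35
position: [0.6436, -0.0498, 0.0294]
tcp_rot: [-0.275, 0.961, -0.001, 0.001]
contact_force: [-0.6, 0.5, -0.2]
finger_gap: 0.798
finger_force: 0.0
```

>>> {"name": "jog_arm", "arguments": {"increments": [{"dx":0.005,"dy":0,"dz":0,"roll":0,"jaw":0.2},{"dx":0.005,"dy":0,"dz":0,"roll":0,"jaw":0.2},{"dx":0.005,"dy":0,"dz":0,"roll":0,"jaw":0.2},{"dx":0.005,"dy":0,"dz":0,"roll":0,"jaw":0.2}]}}

```text
clock: 10.68
position: [0.6277, -0.0599, 0.0294]
tcp_rot: [-0.275, 0.961, -0.001, 0.002]
contact_force: [4.5, 2.3, 3.2]
finger_gap: 0.799
finger_force: 2.6
```

Run:
```python
from calib import *
s=env.sense();to(s,.6514,-.0436,.024,212)
v=[1.798,.5723,.024];A=np.array([[np.cos(v[0]),-np.sin(v[0])],[np.sin(v[0]),np.cos(v[0])]])
print("tcp tray",(s["position"][:2]-v[1:])@A)
c=env.read_camera("scene");f=fit([(c,(215,205,295,268))],[.59,-.09,2.12],.012);print(f,(f[0][:2]-v[1:])@A,np.degrees(f[0][2]-v[0]))
```

```text
clk 10.68 pos [ 0.6277 -0.0599  0.0294] psi -148.05 F [4.5 2.3 3.2] gap 0.799 ff 2.598983310163021
tool delta [-0.0287  0.0013  0.0056] roll -0.0
tcp tray [-0.09419331 -0.03507088]
(array([ 0.57413194, -0.09487269,  2.22543981]), np.float64(19359.4), [14]) [-0.11623032  0.02499168] 24.490497384742373
```

>>> {"name": "jog_arm", "arguments": {"increments": [{"dx":0.0045,"dy":0,"dz":0.001,"roll":2.2,"jaw":0.2},{"dx":0.0045,"dy":0,"dz":0.001,"roll":2.2,"jaw":0.2},{"dx":0.0045,"dy":0,"dz":0.001,"roll":2.2,"jaw":0.2},{"dx":0.0045,"dy":0,"dz":0,"roll":2.2,"jaw":0.2},{"dx":0.0045,"dy":0,"dz":0,"roll":2.2,"jaw":0.2},{"dx":0.0045,"dy":0,"dz":0,"roll":2.2,"jaw":0.2},{"dx":0.0045,"dy":0,"dz":0,"roll":2.2,"jaw":0.2}]}}

```text
clock: 11.32
position: [0.5985, -0.074, 0.0253]
tcp_rot: [-0.143, 0.99, -0.001, 0.001]
contact_force: [4.7, -1.1, 1.7]
finger_gap: 0.8
finger_force: 1.9
```

```bash
cat > st.py <<'E'
from calib import *
V=[1.798,.5723,.024];A=np.array([[np.cos(V[0]),-np.sin(V[0])],[np.sin(V[0]),np.cos(V[0])]])
def W(x,y): return np.array(V[1:])+A@[x,y]
def tcp():
    s=env.sense();p,R,a=pose(s);print("clk",round(s["clock"],2),"tcp tray mm",((p[:2]-V[1:])@A*1000).round(1),"z",round(p[2]*1000,1),"psi-th",round((a-np.degrees(V[0]))%360,1),"F",s["contact_force"].round(1),"j6",s["joints"][5].round(2));return s
E
python3 - <<'E'
from st import *
s=tcp();c=env.read_camera("wrist");save("w5",c)
E
```

```text
clk 11.32 tcp tray mm [-101.4   -3.4] z 25.3 psi-th 93.5 F [ 4.7 -1.1  1.7] j6 -2.07
```

View pics/w5.png

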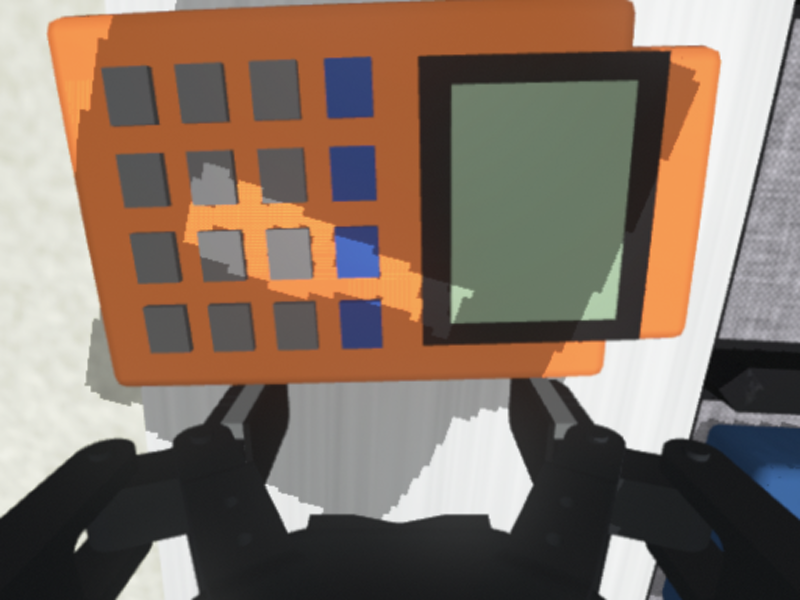

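The calibrator's near face, rows 375 to 385, sits against both fingers at (262,390) and (535,385), and is nearly straight.

Run:
```python
from st import *
s=tcp();c=env.read_camera("wrist")
q=lambda a:(np.array(a,float)+.5)/1.5625-.5
h=hit(c,q([(122,385),(602,375),(50,18),(634,0),(686,338),(719,50)]),.044,s);L=(h[:,:2]-V[1:])@A*1000
print(L.round(1));d=L[1]-L[0];print(np.degrees(np.arctan2(d[1],d[0])), np.linalg.norm(L[2]-L[0]),np.linalg.norm(d))
```

```text
clk 11.37 tcp tray mm [-101.2   -2.4] z 25.0 psi-th 93.4 F [ 2.8 -0.1  0.6] j6 -2.07
[[-176.2    4.8]
 [ -49.3   15.4]
 [-184.1   92.8]
 [ -57.3  103.3]
 [ -29.2   27. ]
 [ -36.5   94.8]]
4.769206288691233 88.26926371579712 127.29574380069351
```

>>> {"name": "jog_arm", "arguments": {"increments": [{"dx":0.0022,"dy":0,"dz":0,"roll":1.3,"jaw":0.2},{"dx":0.0022,"dy":0,"dz":0,"roll":1.3,"jaw":0.2},{"dx":0.0022,"dy":0,"dz":0,"roll":1.3,"jaw":0.2},{"dx":0,"dy":0,"dz":0,"roll":0,"jaw":0.2},{"dx":-0.01,"dy":0,"dz":0,"roll":0,"jaw":0.2},{"dx":-0.02,"dy":0,"dz":-0.01,"roll":0,"jaw":0.2},{"dx":0,"dy":0,"dz":-0.04,"roll":0,"jaw":0.2},{"dx":0,"dy":0,"dz":-0.04,"roll":0,"jaw":0.45},{"dx":0,"dy":0,"dz":-0.02,"roll":0,"jaw":0.45},{"dx":0,"dy":0,"dz":0,"roll":0,"jaw":0.45}]}}

```text
clock: 12.25
position: [0.6239, -0.0685, 0.1404]
tcp_rot: [-0.11, 0.994, -0.001, 0.004]
contact_force: [-0.4, -0.0, 1.0]
finger_gap: 0.551
finger_force: 0.0
```

Run:
```python
from st import *
s=tcp();w=W(-.208,.062);to(s,*w,.024,np.degrees(V[0]))
c=env.read_camera("wrist");t=env.read_camera("scene")
f=fit([(t,(215,195,300,268))],[.56,-.09,1.81],.012);print(f[1],((f[0][:2]-V[1:])@A).round(4),np.degrees(f[0][2]-V[0]))
h=cv2.cvtColor(c["img"],cv2.COLOR_RGB2HSV);m=cv2.inRange(h,(5,140,60),(22,255,255));k=max(cv2.findContours(m,0,1)[0],key=cv2.contourArea).reshape(-1,2)
X=(hit(c,k,.046,s)[:,:2]-V[1:])@A*1000;print(k.min(0),k.max(0),cv2.minAreaRect(X.astype(np.float32)))
```

```text
clk 12.25 tcp tray mm [-101.8  -29.5] z 140.4 psi-th 89.7 F [-0.4 -0.   1. ] j6 -1.99
clk 12.25 pos [ 0.6239 -0.0685  0.1404] psi -167.33 F [-0.4 -0.   1. ] gap 0.551 ff 0.0
tool delta [ 0.0917 -0.1064  0.116 ] roll 89.7
4742.047058823529 [-0.1034  0.0609] 4.302435383684901
[139   0] [335 134] ((-112.10506439208984, 61.75782775878906), (132.1197052001953, 87.84504699707031), 2.147702932357788)
```

>>> {"name": "jog_arm", "arguments": {"increments": [{"dx":0.023,"dy":-0.0266,"dz":0,"roll":0,"jaw":0.45},{"dx":0.023,"dy":-0.0266,"dz":0,"roll":0,"jaw":0.45},{"dx":0.023,"dy":-0.0266,"dz":0,"roll":0,"jaw":0.45},{"dx":0.023,"dy":-0.0266,"dz":0,"roll":0,"jaw":0.45},{"dx":0,"dy":0,"dz":0,"roll":6.9,"jaw":0.45},{"dx":0,"dy":0,"dz":0,"roll":6.9,"jaw":0.45},{"dx":0,"dy":0,"dz":0,"roll":6.9,"jaw":0.45},{"dx":0,"dy":0,"dz":0,"roll":6.9,"jaw":0.45},{"dx":0,"dy":0,"dz":0,"roll":6.9,"jaw":0.45},{"dx":0,"dy":0,"dz":0,"roll":6.9,"jaw":0.45}]}}

```text
clock: 13.18
position: [0.5522, -0.1914, 0.1309]
tcp_rot: [0.251, 0.968, 0.001, -0.003]
contact_force: [0.0, -0.9, -0.1]
finger_gap: 0.546
finger_force: 0.0
```

>>> {"name": "jog_arm", "arguments": {"increments": [{"dx":0,"dy":0,"dz":0,"roll":6.9,"jaw":0.45},{"dx":0,"dy":0,"dz":0,"roll":6.9,"jaw":0.45},{"dx":0,"dy":0,"dz":0,"roll":6.9,"jaw":0.45},{"dx":0,"dy":0,"dz":0,"roll":6.9,"jaw":0.45},{"dx":0,"dy":0,"dz":0,"roll":6.9,"jaw":0.45},{"dx":0,"dy":0,"dz":0,"roll":6.9,"jaw":0.45},{"dx":0,"dy":0,"dz":0,"roll":6.9,"jaw":0.45},{"dx":0,"dy":0,"dz":0,"roll":0,"jaw":0.45}]}}

```text
clock: 13.85
position: [0.5523, -0.1913, 0.131]
tcp_rot: [0.624, 0.782, -0.001, -0.003]
contact_force: [-0.2, -0.6, 0.8]
finger_gap: 0.549
finger_force: 0.0
```

Run:
```python
from st import *
s=tcp();w=W(-.208,.062);to(s,*w,.024,np.degrees(V[0]))
c=env.read_camera("wrist");save("w6",c)
h=cv2.cvtColor(c["img"],cv2.COLOR_RGB2HSV);m=cv2.inRange(h,(5,140,60),(22,255,255));k=max(cv2.findContours(m,0,1)[0],key=cv2.contourArea).reshape(-1,2)
X=(hit(c,k,.046,s)[:,:2]-V[1:])@A*1000;print(k.min(0),k.max(0),cv2.minAreaRect(X.astype(np.float32)))
```

```text
clk 13.85 tcp tray mm [-205.3   68. ] z 131.0 psi-th 359.8 F [-0.2 -0.6  0.8] j6 -0.65
clk 13.85 pos [ 0.5523 -0.1913  0.131 ] psi 102.85 F [-0.2 -0.6  0.8] gap 0.549 ff 0.0
tool delta [-0.0031  0.0066  0.107 ] roll -0.2
[195   0] [331 161] ((-125.73672485351562, 61.60097885131836), (105.25186920166016, 87.56940460205078), 2.218517303466797)
```

View pics/w6.png

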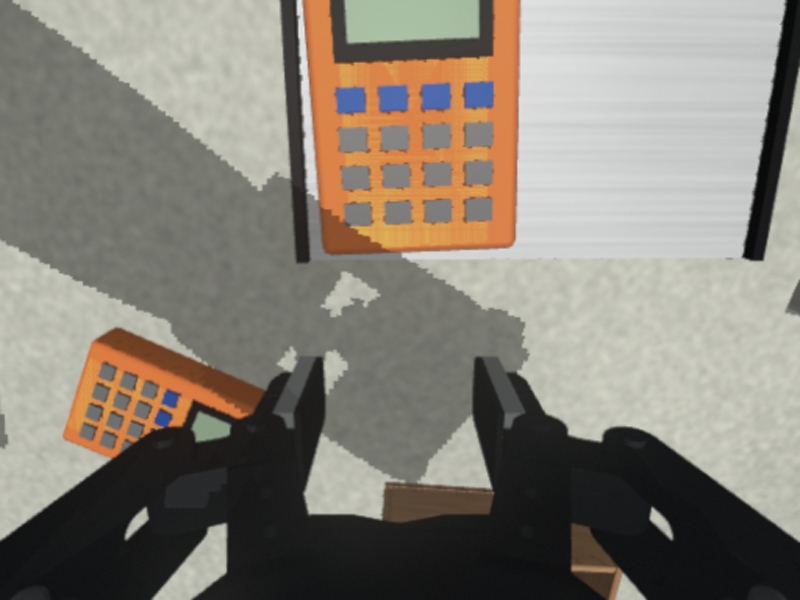

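The view from behind shows the calibrator almost straight on the deck: rear edge at row ~248, columns 323 to 513. The near rail is at column ~300. The small look-alike is at (160,390), so I'll check the clearance before descending.

Run:
```python
from st import *
s=env.sense();c=env.read_camera("wrist");q=lambda a:(np.array(a,float)+.5)/1.5625-.5
h=hit(c,q([(265,395),(230,450),(120,330),(323,252),(513,245),(303,262),(750,260)]),[.02,.02,.02,.045,.045,.02,.02],s);print(((h[:,:2]-V[1:])@A*1000).round(1))
```

```text
[[-266.6  144.1]
 [-302.6  167.6]
 [-228.   221.1]
 [-179.9  103.8]
 [-176.4   15.9]
 [-190.   118.5]
 [-188.1 -115.6]]
```

>>> {"name": "jog_arm", "arguments": {"increments": [{"dx":-0.003,"dy":0.0065,"dz":0,"roll":-0.2,"jaw":0.45},{"dx":0,"dy":0,"dz":0.02,"roll":0,"jaw":0.45},{"dx":0,"dy":0,"dz":0,"roll":0,"jaw":0.45}]}}

```text
clock: 14.2
position: [0.5597, -0.193, 0.1109]
tcp_rot: [0.621, 0.784, -0.001, -0.003]
contact_force: [-1.2, 0.1, -1.8]
finger_gap: 0.55
finger_force: 0.0
```

>>> {"name": "jog_arm", "arguments": {"increments": [{"dx":0,"dy":0,"dz":0.03,"roll":0,"jaw":0.45},{"dx":0,"dy":0,"dz":0.03,"roll":0,"jaw":0.45},{"dx":0,"dy":0,"dz":0.02,"roll":0,"jaw":0.45},{"dx":0,"dy":0,"dz":0.006,"roll":0,"jaw":0.45},{"dx":0,"dy":0,"dz":0,"roll":0,"jaw":0.45},{"dx":0.006,"dy":0,"dz":0,"roll":0,"jaw":0.45},{"dx":0.006,"dy":0,"dz":0,"roll":0,"jaw":0.45},{"dx":0.006,"dy":0,"dz":0,"roll":0,"jaw":0.45},{"dx":0.006,"dy":0,"dz":0,"roll":0,"jaw":0.45}]}}

```text
clock: 14.95
position: [0.5568, -0.1707, 0.0303]
tcp_rot: [0.621, 0.784, -0.0, 0.002]
contact_force: [-0.2, -3.8, 2.2]
finger_gap: 0.552
finger_force: 1.9
```

>>> {"name": "jog_arm", "arguments": {"increments": [{"dx":0.006,"dy":0,"dz":0,"roll":0,"jaw":0.45},{"dx":0.006,"dy":0,"dz":0,"roll":0,"jaw":0.45},{"dx":0.006,"dy":0,"dz":0,"roll":0,"jaw":0.45},{"dx":0.006,"dy":0,"dz":0,"roll":0,"jaw":0.45},{"dx":0.006,"dy":0,"dz":0,"roll":0,"jaw":0.45},{"dx":0.006,"dy":0,"dz":0,"roll":0,"jaw":0.45}]}}

```text
clock: 15.45
position: [0.549, -0.1358, 0.0302]
tcp_rot: [0.621, 0.784, 0.0, 0.002]
contact_force: [1.4, -4.3, 4.3]
finger_gap: 0.552
finger_force: 2.7
```

Run:
```python
from st import *
s=tcp();c=env.read_camera("wrist");t=env.read_camera("top")
f=fit([(t,(220,120,300,200))],[.55,-.03,1.81],.012);print(f[1],((f[0][:2]-V[1:])@A).round(4),np.degrees(f[0][2]-V[0]))
save("w7",c)
```

```text
clk 15.45 tcp tray mm [-150.4   58.7] z 30.2 psi-th 0.1 F [ 1.4 -4.3  4.3] j6 -0.57
15855.913725490196 [-0.0442  0.0451] 8.54996932929567
```

View pics/w7.png

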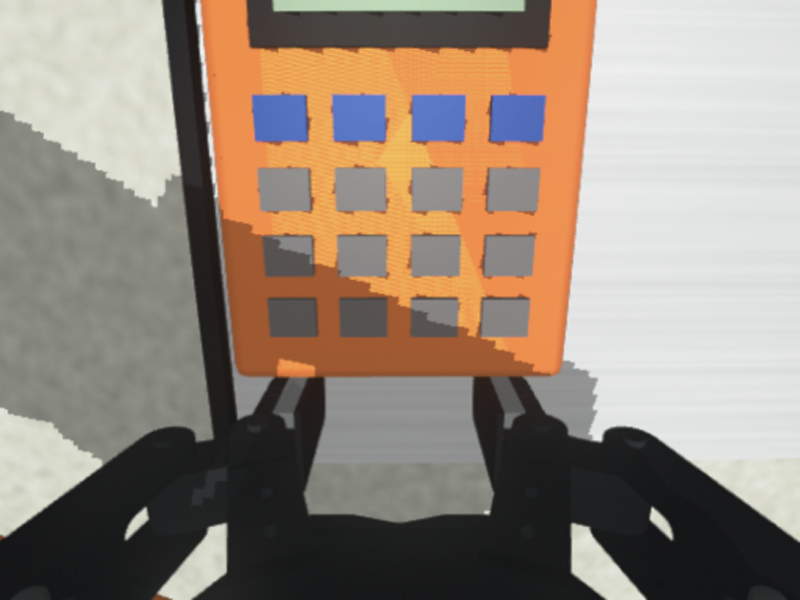

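The wrist view shows the calibrator straight and centred on the fingers (columns 238 to 563), with its rear edge at row 375 and clear of the rail. I'll keep pushing.

>>> {"name": "jog_arm", "arguments": {"increments": [{"dx":0.006,"dy":0,"dz":0,"roll":0,"jaw":0.45},{"dx":0.006,"dy":0,"dz":0,"roll":0,"jaw":0.45},{"dx":0.006,"dy":0,"dz":0,"roll":0,"jaw":0.45},{"dx":0.006,"dy":0,"dz":0,"roll":0,"jaw":0.45},{"dx":0.006,"dy":0,"dz":0,"roll":0,"jaw":0.45},{"dx":0.006,"dy":0,"dz":0,"roll":0,"jaw":0.45},{"dx":0.006,"dy":0,"dz":0,"roll":0,"jaw":0.45},{"dx":0.006,"dy":0,"dz":0,"roll":0,"jaw":0.45}]}}

```text
clock: 16.22
position: [0.5373, -0.0889, 0.0292]
tcp_rot: [0.621, 0.783, 0.0, 0.001]
contact_force: [0.5, -5.7, 4.4]
finger_gap: 0.549
finger_force: 2.6
```

>>> {"name": "jog_arm", "arguments": {"increments": [{"dx":0.006,"dy":0,"dz":0,"roll":0,"jaw":0.45},{"dx":0.006,"dy":0,"dz":0,"roll":0,"jaw":0.45},{"dx":0.006,"dy":0,"dz":0,"roll":0,"jaw":0.45},{"dx":0.006,"dy":0,"dz":0,"roll":0,"jaw":0.45},{"dx":0.006,"dy":0,"dz":0,"roll":0,"jaw":0.45},{"dx":0.006,"dy":0,"dz":0,"roll":0,"jaw":0.45},{"dx":0.006,"dy":0,"dz":0,"roll":0,"jaw":0.45},{"dx":0.006,"dy":0,"dz":0,"roll":0,"jaw":0.45}]}}

```text
clock: 16.88
position: [0.5261, -0.042, 0.029]
tcp_rot: [0.621, 0.783, 0.0, 0.001]
contact_force: [0.9, -4.2, 1.9]
finger_gap: 0.548
finger_force: 2.4
```

Run:
```python
from st import *
s=tcp();c=env.read_camera("wrist");t=env.read_camera("scene")
cv2.imwrite("pics/c8.png",np.hstack([cv2.resize(c["img"][:,:,::-1],(400,300)),cv2.resize(t["img"][180:300,210:370,::-1],(400,300),interpolation=2)]))
```

```text
clk 16.88 tcp tray mm [-53.8  59.9] z 29.0 psi-th 0.1 F [ 0.9 -4.2  1.9] j6 -0.41
```

View pics/c8.png

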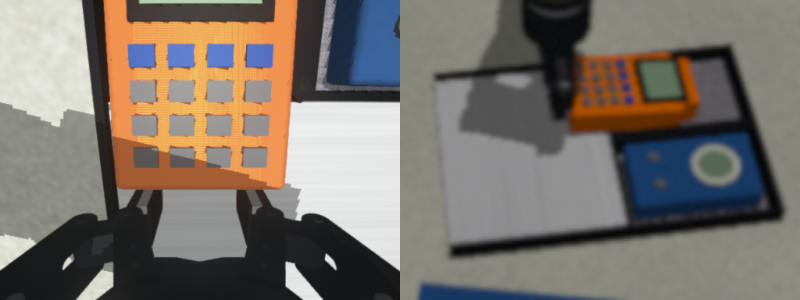

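The calibrator is entering the near bay straight, clear of the divider at column 300 (left picture) and of the rail. About 48 mm remains.

>>> {"name": "jog_arm", "arguments": {"increments": [{"dx":0.006,"dy":0,"dz":0.001,"roll":0,"jaw":0.45},{"dx":0.006,"dy":0,"dz":0.001,"roll":0,"jaw":0.45},{"dx":0.006,"dy":0,"dz":0.001,"roll":0,"jaw":0.45},{"dx":0.006,"dy":0,"dz":0,"roll":0,"jaw":0.45},{"dx":0.006,"dy":0,"dz":0,"roll":0,"jaw":0.45},{"dx":0.006,"dy":0,"dz":0,"roll":0,"jaw":0.45}]}}

```text
clock: 17.48
position: [0.5163, -0.0058, 0.0244]
tcp_rot: [0.621, 0.783, -0.0, -0.001]
contact_force: [1.2, -2.4, -0.9]
finger_gap: 0.549
finger_force: 1.0
```

>>> {"name": "jog_arm", "arguments": {"increments": [{"dx":0.005,"dy":0,"dz":0,"roll":0,"jaw":0.45},{"dx":0.005,"dy":0,"dz":0,"roll":0,"jaw":0.45},{"dx":0,"dy":0,"dz":0,"roll":0,"jaw":0.45}]}}

```text
clock: 17.73
position: [0.514, 0.0043, 0.0246]
tcp_rot: [0.621, 0.784, -0.0, -0.001]
contact_force: [0.3, -0.2, 0.1]
finger_gap: 0.55
finger_force: 0.0
```

Run:
```python
from st import *
s=tcp();c=env.read_camera("wrist")
h=cv2.cvtColor(c["img"],cv2.COLOR_RGB2HSV);m=cv2.inRange(h,(5,140,60),(22,255,255));k=max(cv2.findContours(m,0,1)[0],key=cv2.contourArea).reshape(-1,2)
for z in(.038,.046):
  X=(hit(c,k,z,s)[:,:2]-V[1:])@A*1000;b=X[k[:,1]>k[:,1].max()-12];print(z,"rear x",X[:,0].min().round(1),"y range",b[:,1].min().round(1),b[:,1].max().round(1))
cv2.imwrite("pics/w9.png",c["img"][:,:,::-1])
```

```text
clk 17.73 tcp tray mm [-6.1 61.2] z 24.6 psi-th 0.2 F [ 0.3 -0.2  0.1] j6 -0.33
0.038 rear x 5.9 y range 17.4 104.3
0.046 rear x 9.6 y range 20.3 101.5
```

View pics/w9.png

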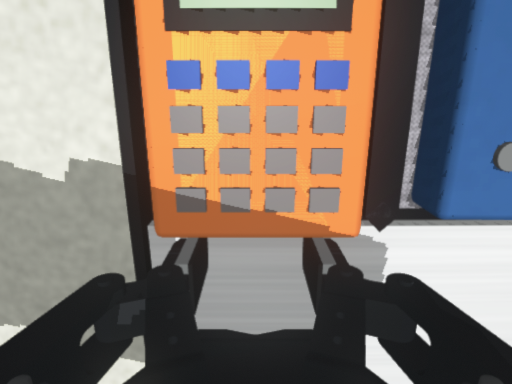

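The calibrator is seated: rear edge at row 235, on the bay side of the step at row ~222, and the contact force is zero. I'm over the picture limit now (11 viewed against 10), so I'll retreat and check the rest by numbers only.

>>> {"name": "jog_arm", "arguments": {"increments": [{"dx":-0.01,"dy":0,"dz":0,"roll":0,"jaw":0.45},{"dx":-0.03,"dy":0,"dz":-0.01,"roll":0,"jaw":0.45},{"dx":-0.03,"dy":0,"dz":-0.035,"roll":0,"jaw":0.45},{"dx":-0.02,"dy":0,"dz":-0.035,"roll":0,"jaw":0.45},{"dx":-0.02,"dy":0,"dz":-0.035,"roll":0,"jaw":0.45},{"dx":0,"dy":0,"dz":-0.035,"roll":0,"jaw":0.45},{"dx":0,"dy":0,"dz":-0.035,"roll":0,"jaw":0.45},{"dx":0,"dy":0,"dz":0,"roll":0,"jaw":0.45}]}}

```text
clock: 18.45
position: [0.5438, -0.1038, 0.2165]
tcp_rot: [0.622, 0.783, 0.003, 0.007]
contact_force: [1.4, -0.4, 1.5]
finger_gap: 0.553
finger_force: 0.0
```

Run:
```python
from st import *
s=tcp();c=env.read_camera("wrist");t=env.read_camera("top");sc=env.read_camera("scene")
h=cv2.cvtColor(c["img"],cv2.COLOR_RGB2HSV);m=cv2.inRange(h,(5,140,60),(22,255,255))
ks=[k.reshape(-1,2) for k in cv2.findContours(m,0,1)[0] if cv2.contourArea(k)>800]
for k in ks: print("wrist",k.min(0),k.max(0),cv2.minAreaRect(((hit(c,k,.038,s)[:,:2]-V[1:])@A*1000).astype(np.float32)))
x0=W(.08,.062)
for z in(.004,.012):
  f=fit([(sc,(280,180,380,235))],[*x0,V[0]],z);print("scene",z,f[1],((f[0][:2]-V[1:])@A).round(4),np.degrees(f[0][2]-V[0]))
for n,cam,b in(("top",t,(130,165,182,236)),("scene",sc,(365,180,435,245))):
  h=cv2.cvtColor(cam["img"],cv2.COLOR_RGB2HSV);r=cv2.inRange(h,(0,150,60),(6,255,255))|cv2.inRange(h,(172,150,60),(180,255,255));M=np.zeros_like(r);M[b[1]:b[3],b[0]:b[2]]=r[b[1]:b[3],b[0]:b[2]]
  p=cv2.findNonZero(M).reshape(-1,2);print(n,"handle",len(p),cv2.minAreaRect((hit(cam,p,.014)[:,:2]*1000).astype(np.float32)))
```

```text
clk 18.45 tcp tray mm [-118.1   56.6] z 216.5 psi-th 0.1 F [ 1.4 -0.4  1.5] j6 -0.51
wrist [ 96 252] [151 281] ((-240.09231567382812, 205.18612670898438), (54.54487609863281, 37.9697265625), 64.8248062133789)
wrist [  0 222] [ 50 332] ((-258.3216552734375, 323.3073425292969), (59.512210845947266, 154.57046508789062), 76.12220001220703)
wrist [200   0] [297  38] ((19.905275344848633, 60.64748764038086), (31.802114486694336, 88.5233383178711), 0.21270862221717834)
scene 0.004 1881.8549019607842 [0.0807 0.062 ] -0.17024066484636696
scene 0.012 2226.937254901961 [0.0785 0.0556] -1.9200473845334276
top handle 101 ((445.00384521484375, 334.57440185546875), (90.27352142333984, 14.963984489440918), 6.380723476409912)
scene handle 112 ((452.4197998046875, 334.5627746582031), (93.91716766357422, 16.157934188842773), 4.380792140960693)
```

```bash
python3 -c "
from rig import env
print(env.finish_job())"
```

```text
the job is handed in; nothing more can be done
None
```

The job is done and handed in at about 18.5 s: the spanner is on the green mat and the calibrator lies flat in the near bay, display end first; I never touched the module or the things around the tray, but I viewed 11 pictures, one over the limit of 10.

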